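Roll the loudspeaker into its charging dock

ROBOT

A 7-joint arm with a two-finger parallel gripper is mounted at the origin on the work surface. World frame = base frame: x ahead of the robot, y to its left, z up, the work surface at z = 0. Lengths are in m, angles in rad, forces in N, time in s.
With the tool pointing down it reaches from about 0.4 to 0.85 m from the base axis. Payload 4.5 kg.
Tool frame: the origin (TCP) lies between the finger pads, 19 mm behind the fingertips; this is the grasp point; z points along the fingers, y is the line along which they close (so a half turn about z gives the same grasp; the last joint's range is limited). The gripper opens to 88 mm and grips with 3 to 60 N. Pads are 18 mm wide; open, the fingers measure 123 mm over their backs; the gripper's body (75 mm by 187 mm) begins 45 mm behind the grasp point.
Start: joints at [1.271, 0.689, -0.195, 1.565, 0.157, 0.902, -0.215], TCP at [0.205, -0.591, 0.257] pointing down, gripper open.
Joint ranges: [-3.01, 3.01], [-0.46, 2.08], [-1.47, 1.51], [0.13, 2.56], [-1, 4.14], [0.04, 2.09], [-2.66, 2.66]. Speed limits (rad/s): [2.57, 2.57, 3.14, 3.14, 3.14, 3.14, 3.14].

INTERFACE

Orientations are given as a unit quaternion [x, y, z, w].
In Python, from plant import get_state, snapshot, camera_params, finish_job gives the robot as it stands.
- The arm moves only by the shell command python3 -m handwheel 'ROWS' [FORCE]. ROWS is a JSON list of rows, 1 to 10 of them, each of 7 numbers: the opening from 0.0 (shut) to 1.0 (fully open), then dx, dy, dz in m, then a rotation vector rx, ry, rz in rad; each row is the pose to reach, as a shift and turn from the pose commanded when the command began, along the tool's axes at that moment; what a row does not reach only later rows make up. A row lasts 1/10 s, in which the tool goes at most 0.05 m and 0.15 rad, less where a joint would pass 70% of its speed; a pose out of reach is approached as far as the arm can. The fingers move at their own pace and stop on an object; FORCE is the grip in N (left out, the last holds). Time passes only in rows, so rows that do not move let the fingers close. It prints the time, the measured TCP pose, the force, the opening and the grip force at its end.
- get_state(): the state, without advancing time (a new reading comes with each control period).
- snapshot(name): name is "side" or "top"; returns (picture, depth): 480x640x3 uint8, red, green, blue; 480x640 float32, m along the optical axis (not along the pixel's ray), 0 where there is no reading.
- camera_params(name): a dict with "fx", "fy", "cx", "cy" (pixels), "rvec" (rotation vector, rad) and "tvec" (3), from world to camera coordinates, as OpenCV has them. Camera axes: x right, y down, z forward; pixel columns grow to the right and rows downward; lengths in m; the calibration is good to about 2 mm. A picture is of the moment at which its call begins. camera_params takes no time and is no camera call.
- finish_job(): hands the job in; it is judged then, once.
The state is a dict: "clock": time; "q": joint angles; "qd": joint speeds; "joint_torque": joint torques, N m; "tool_pos": TCP position; "eef_rot": TCP orientation; "contact_force": force on the tool from outside, world axes, zero at the start; "moment": the same for the moment, N m; "opening": opening from 0.0 (shut) to 1.0 (fully open); "finger_force": force on a finger pad.
Only numpy, scipy, OpenCV 4.12 (cv2) and the standard library are available. Lean on these libraries where they do the work, as an engineer would, in place of code of your own. Each camera call takes 0.05 s, during which the arm holds its last target. There are 200 camera calls.

TASK

The round loudspeaker is lying on the table in front of its charging dock. Roll it into the dock by pushing gently along its top with the closed fingertips, over the low front rail and down into its seat, without lifting it or shoving it from the side. Then slide the orange keeper across in front of it as far as it goes, so it cannot roll out, and leave everything else where it is.

Things in the scene. Friction and masses are not known exactly. Their poses are not given: they have to be found in the camera images.
- speaker: teal cylindrical loudspeaker, black end bands, lying on its side: diameter 92 mm (too wide to grip), 150 mm long, 0.4 to 0.75 kg. Origin at its centre, 46 mm above the table; own x is its long axis. Hard, grip coefficient about 0.5 to 0.7 or more. Rolls easily, stays where left on the flat, rolls back if let go on the rail. The fingers must never press it with more than 25 N.
- dock: white charging dock fixed to the table. Origin: table level, middle of the seat. Two rails along x at y=+22.5 (front) and -22.5, 5 mm high, 12 mm wide, round-topped, 188 mm long; the seat, open table, lies between. Block behind, y -49 to -91, 60 mm high, 190 mm long. The speaker starts at y=+90 to +150, axis nearly along x; it meets the front rail at y=45, tips over at y=22, sits at y=0.
- keeper (a joint): travel in m of the orange keeper bar on the dock's +x end, front (+y) side: 0 open, 0.05 fully across (end stop); starts at 0 to 0.006; slides along the dock's -x with about 1.5 N of friction and stays. Bar: 16 mm wide at dock y 47 to 63, z 20 to 34 mm; its tip goes from dock x=95 to 45, in front of the seated speaker's end.
- keeper_knob (a point): centre of the top of the keeper's upright orange post, 16 mm in diameter, 82 mm above the table, standing clear above z=34 mm; at dock x=150, y=62 mm when the keeper is open. To close it, push the post from its outer side (+x of the dock) in the dock's -x direction.
- bottle_a: brown glass bottle with red label and black cap, 61 mm diameter, 225 mm tall, origin under its centre; leave alone
- bottle_b: brown glass bottle like bottle_a, 61 mm diameter, 225 mm tall, origin under its centre; leave alone
- remote: black remote control, 160 x 45 x 18 mm, origin under its centre; leave alone
- mug: blue ceramic mug, 82 mm diameter, 95 mm tall, origin under its centre; leave alone
- candle: candle jar with wooden cap, 76 mm diameter, 85 mm tall, origin under its centre; leave alone
- coasters: round stack of cork coasters, 96 mm diameter, 24 mm tall, origin under its centre; leave alone
Mind the look-alikes: they are no part of the job. What is shaped like the speaker but pink or purple is not meant.

How it is judged:
By the outcome, as a careful person would: the job done as asked, in the order asked, and still so for the second after the job is handed in, with the robot touching nothing.
It also fails if it takes over 72 s, if anything falls off the work surface, if the arm or the gripper's body presses on something with over 40 N, if the wrist force passes 120 N, or if a joint passes its speed limit or range.

## Working session

There is one attempt and no reset: what is moved stays moved. The work goes in short steps, Python scripts to look and compute and a shell command to move; the robot and the scene stay as the last step left them, time stands still between calls to the robot, and variables do not carry over. Pictures are saved under pics/ and viewed, at most 10 in all, crops included, and the job is handed in when it is done.

```bash
mkdir -p pics; ls; python3 - <<'E'
from plant import *
import cv2,numpy as np
s=get_state();print(s)
for n in("top","side"):
    p,d=snapshot(n);np.savez(f"pics/{n}0.npz",p=p,d=d);cv2.imwrite(f"pics/{n}0.png",p[:,:,::-1]);print(n,camera_params(n))
E
```

```text
pics
{'clock': 0.0, 'q': array([ 1.27075159,  0.68995593, -0.19456628,  1.56634088,  0.15727526,
        0.90250985, -0.21509944]), 'qd': array([ 5.94603756e-04, -1.27773841e-03, -1.82217123e-03, -1.72155612e-03,
       -7.97670244e-05,  3.25710369e-04,  4.30870328e-05]), 'joint_torque': array([ 1.66017999e-04, -5.27568305e+01, -1.26660537e+00, -1.53429508e+01,
       -5.25419740e-02,  6.42418177e-03,  1.45852537e-04]), 'tool_pos': array([ 0.20458822, -0.58992987,  0.25662968]), 'eef_rot': array([ 9.86091264e-01,  1.66202255e-01, -1.92983300e-04, -8.90410917e-04]), 'contact_force': array([-0.73127014, -0.44018168,  0.49243198]), 'moment': array([ 0.0248193 , -0.04746628, -0.0188617 ]), 'finger_force': 0.0, 'opening': 0.997860453013957}
top {'fx': 459.1666407198278, 'fy': 459.1666407198278, 'cx': 324.59641880537305, 'cy': 245.13496974506788, 'rvec': array([ 2.16512828, -2.10163742,  0.17905245]), 'tvec': array([-0.04610826,  0.50034847,  1.2136484 ])}
side {'fx': 579.1128193209877, 'fy': 579.1128193209877, 'cx': 322.4229869074933, 'cy': 241.01838172475075, 'rvec': array([ 0.17049603, -2.73721162,  1.3927073 ]), 'tvec': array([0.47876571, 0.12126441, 1.23646249])}
```

View pics/top0.png

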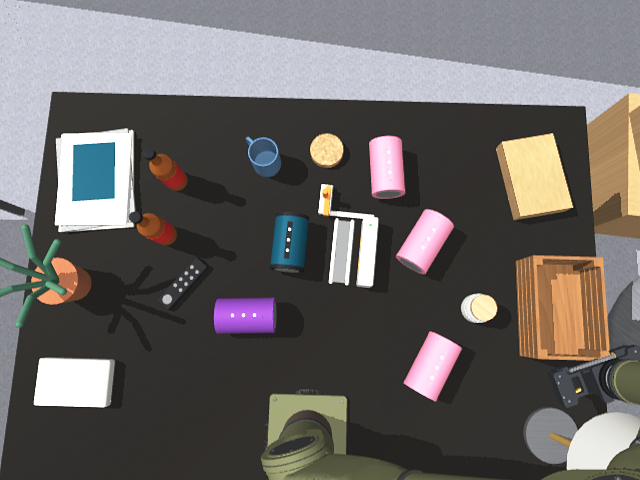

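View pics/side0.png

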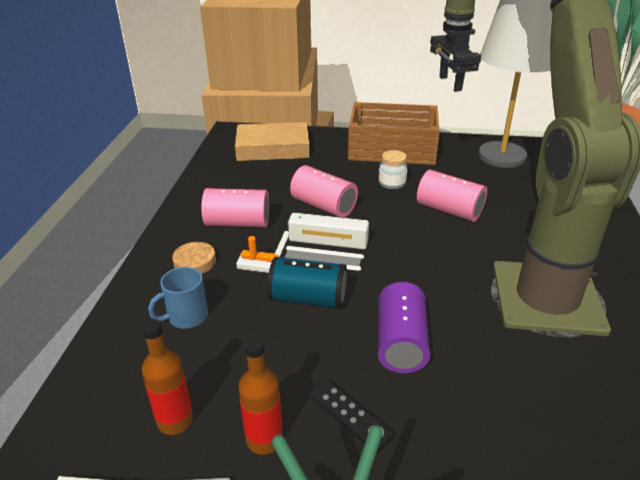

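The picture shows the only teal cylinder at top (289,243) / side (309,283). The look-alikes are purple (245,316) and pink (387,167), (425,242), (433,366). The teal one with black end bands is the one meant, lying in front of the white dock at (352,250), with the orange knob at (327,195). Next I'll measure these and take a confirming crop.

```bash
cat >h.py <<'E'
import numpy as np,cv2
from plant import *
def cloud(n,p=None,d=None):
    if p is None:p,d=snapshot(n)
    c=camera_params(n);R=cv2.Rodrigues(c["rvec"])[0]
    v,u=np.mgrid[:480,:640]
    P=np.stack([(u-c["cx"])/c["fx"]*d,(v-c["cy"])/c["fy"]*d,d],-1)
    W=(P-c["tvec"])@R
    W[d==0]=np.nan
    return p,W,cv2.cvtColor(p,cv2.COLOR_RGB2HSV)
E
python3 - <<'E'
from h import *
for n in("top","side"):
    z=np.load(f"pics/{n}0.npz");p,W,H=cloud(n,z["p"],z["d"])
    h,s,v=[H[...,i].astype(int) for i in range(3)]
    box=(W[...,0]>.3)&(W[...,0]<.75)&(W[...,1]>-.25)&(W[...,1]<.2)
    print(n,"table z",np.nanmedian(W[(v<50)&box][:,2]))
    teal=(h>88)&(h<105)&(s>150)&(v>40)&box&(W[...,0]<.63)
    # include black bands: anything above 20 mm near teal
    T=W[teal];print("teal",len(T),np.nanmin(T,0),np.nanmax(T,0),np.nanmedian(T,0))
    c=np.nanmedian(T,0)
    near=box&(W[...,2]>.07)&(np.hypot(W[...,0]-c[0],W[...,1]-c[1])<.11)&~((h<25)&(s>150))&(v<160)
    B=W[near];print("body top",B.min(0),B.max(0));r=cv2.minAreaRect((B[:,:2]*1000).astype(np.float32));print(r)
    wh=(s<60)&(v>140)&box&(W[...,2]>.05)&(W[...,1]<c[1])
    D=W[wh];r=cv2.minAreaRect((D[:,:2]*1000).astype(np.float32));print("block",len(D),r,cv2.boxPoints(r).round().tolist(),np.median(D[:,2]))
    o=(h>5)&(h<20)&(s>190)&(v>150)&box
    for lo,hi in((.07,.095),(.0,.05)):
        q=o&(W[...,2]>lo)&(W[...,2]<hi);O=W[q];print("orange",lo,len(O),O.min(0) if len(O) else"",O.max(0) if len(O) else"",np.median(O,0))
z=np.load("pics/top0.npz")["p"];cv2.imwrite("pics/crop.png",cv2.resize(z[170:310,250:400,::-1],None,fx=4,fy=4))
from scipy.spatial.transform import Rotation as Ro
print(Ro.from_quat(get_state()["eef_rot"]).as_matrix())
E
```

```text
top table z -0.0006441891584583792
teal 1407 [0.43774379 0.0162874  0.04748431] [0.57290947 0.11359029 0.09732217] [0.50426375 0.05599341 0.08334753]
body top [0.42710125 0.02107777 0.07007596] [0.58097022 0.1075312  0.09758432]
((503.8775329589844, 65.17134094238281), (79.67521667480469, 152.25772094726562), 86.3544692993164)
block 1772 ((569.652099609375, -194.486572265625), (123.31835174560547, 361.4798889160156), 85.97501373291016) [[385.0, -243.0], [746.0, -269.0], [754.0, -146.0], [394.0, -120.0]] 0.06136077401133781
orange 0.07 5 [ 0.63645985 -0.03357041  0.07195342] [ 0.64019827 -0.02277766  0.07532694] [ 0.6372245  -0.02822427  0.07294124]
orange 0.0 10 [ 0.5884473  -0.03963957  0.02795197] [ 0.64079893 -0.02696248  0.04948664] [ 0.63521595 -0.03317057  0.03218574]
side table z 0.0008508166486071075
teal 2440 [0.44046124 0.02821448 0.02229152] [0.57275876 0.11731148 0.0971193 ] [0.50672076 0.10105122 0.07411404]
body top [0.4277646  0.02821448 0.07001288] [0.58253247 0.11456555 0.0971193 ]
((505.2724609375, 69.85791778564453), (82.30538177490234, 152.87513732910156), 87.0158462524414)
block 1038 ((578.4111328125, -63.000396728515625), (250.4589080810547, 344.572021484375), 81.86567687988281) [[390.0, -163.0], [731.0, -211.0], [767.0, 37.0], [426.0, 85.0]] 0.059592568810920496
orange 0.07 49 [ 0.63726318 -0.03396848  0.07000158] [ 0.65160805 -0.01838625  0.08495166] [ 0.64359497 -0.02347196  0.08014507]
orange 0.0 247 [ 5.90157039e-01 -1.43237488e-01  3.73074451e-05] [ 0.68820343 -0.01766422  0.0499504 ] [ 0.63472755 -0.02906749  0.03390004]
[[ 9.44790993e-01  3.27672863e-01 -6.88213825e-04]
 [ 3.27673551e-01 -9.44789775e-01  1.52468473e-03]
 [-1.50619575e-04 -1.66601787e-03 -9.99998601e-01]]
```

View pics/crop.png

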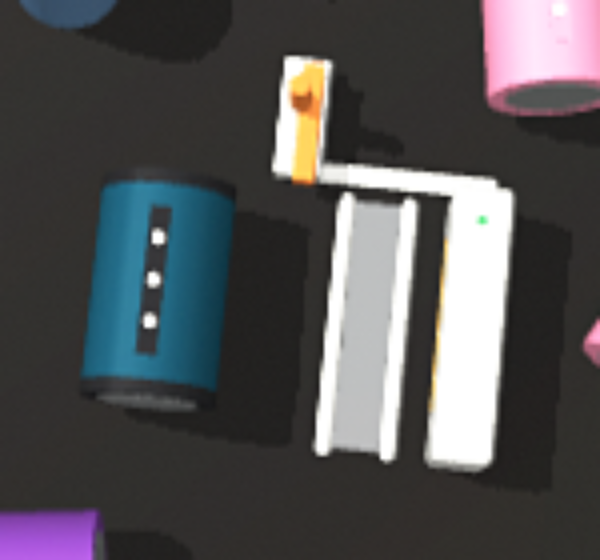

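The crop confirms it: teal cylinder with black bands. The dock is slightly yawed, the keeper is open at the top, and the knob is at crop (303,95). Next I'll ray-cast the block top and the knob.

```bash
cat >>h.py <<'E'
def ray(n,uv,z):
    c=camera_params(n);R=cv2.Rodrigues(c["rvec"])[0];uv=np.atleast_2d(uv).astype(float)
    d=np.c_[(uv[:,0]-c["cx"])/c["fx"],(uv[:,1]-c["cy"])/c["fy"],np.ones(len(uv))]@R
    o=-R.T@c["tvec"];return (o+d*((z-o[2])/d[:,2])[:,None])[:,:2]
E
python3 - <<'E'
from h import *
z=np.load("pics/top0.npz");p=z["p"];p,W,H=cloud("top",p,z["d"])
m=((H[...,1]<60)&(H[...,2]>150)).astype(np.uint8); m[:, :322]=0;m[:,385:]=0;m[:205]=0;m[300:]=0
n,l,st,ce=cv2.connectedComponentsWithStats(m)
for i in range(1,n):
    if st[i,4]<60:continue
    v,u=np.where(l==i);zz=.06 if ce[i,0]>358 else .005
    if zz==.06:
        k=v>222;v,u=v[k],u[k]
    X=ray("top",np.c_[u,v],zz)
    r=cv2.minAreaRect((X*1000).astype(np.float32));print(st[i],ce[i],r)
    vx=cv2.fitLine((X*1000).astype(np.float32),cv2.DIST_L2,0,.01,.01).ravel();print("yaw",np.degrees(np.arctan2(vx[1],vx[0])),vx)
    for row in (225,240,255,270,280):
        a=u[v==row]
        if len(a):print(row,a.min(),a.max(),ray("top",[[a.min()-.5,row],[a.max()+.5,row]],zz).round(4).tolist())
# speaker: silhouette mask
t=((H[...,0]>88)&(H[...,0]<108)&(H[...,1]>140)).astype(np.uint8);t[:,:265]=0;t[:,315:]=0;t[:205]=0;t[280:]=0
v,u=np.where(t);print("teal px",u.min(),u.max(),v.min(),v.max())
sl=ray("top",np.c_[u,v],.075);print(cv2.minAreaRect((sl*1000).astype(np.float32)))
# white button dots/strip centre line on top? axis by row extents
for row in (222,242,260):
    a=u[v==row];print(row,a.min(),a.max(),ray("top",[[a.min()-.5,row],[a.max()+.5,row]],.06).round(4).tolist())
print("knob top cam",ray("top",[[250+303/4,170+88/4]],.082))
z=np.load("pics/side0.npz")
H=cv2.cvtColor(z["p"],cv2.COLOR_RGB2HSV);o=(H[...,0]>3)&(H[...,0]<20)&(H[...,1]>190)&(H[...,2]>120);o[:, :235]=0;o[:,285:]=0;o[:230]=0;o[275:]=0
v,u=np.where(o)
for r in range(v.min(),v.max()+1,3):print(r,u[v==r].min(),u[v==r].max(),end='; ')
k=v<=v.min()+5;print("knob side",ray("side",[[u[k].mean(),v.min()+2]],.082))
E
```

```text
[ 329  205   49   82 1301] [364.22598002 245.55034589] ((478.7599182128906, -145.3889923095703), (43.88983917236328, 173.26779174804688), 85.94474792480469)
yaw -4.5449905 [ 9.9685544e-01 -7.9241887e-02  4.7671286e+02 -1.4604906e+02]
225 362 377 [[0.5569, -0.1298], [0.5582, -0.1732]]
240 361 376 [[0.5154, -0.1278], [0.5167, -0.171]]
255 360 374 [[0.4744, -0.1258], [0.4756, -0.166]]
270 358 373 [[0.4338, -0.1211], [0.435, -0.1638]]
280 357 372 [[0.4069, -0.1189], [0.4082, -0.1615]]
[ 329  218   25   67 1259] [341.07466243 251.45830024] ((492.6881408691406, -78.09542846679688), (56.176692962646484, 186.4003143310547), 85.91776275634766)
yaw -4.017233 [ 9.9754304e-01 -7.0056506e-02  4.9150229e+02 -7.7939316e+01]
225 334 353 [[0.5665, -0.0546], [0.5682, -0.1114]]
240 333 352 [[0.5232, -0.053], [0.5248, -0.1094]]
255 331 350 [[0.4802, -0.0485], [0.4819, -0.1046]]
270 330 349 [[0.4378, -0.0469], [0.4395, -0.1027]]
280 329 348 [[0.4098, -0.0449], [0.4115, -0.1005]]
teal px 270 308 216 267
((506.0849914550781, 63.20879364013672), (89.64857482910156, 135.67601013183594), 86.45530700683594)
222 275 308 [[0.5581, 0.1067], [0.5609, 0.0144]]
242 273 306 [[0.5028, 0.1095], [0.5056, 0.0178]]
260 271 304 [[0.4537, 0.1125], [0.4565, 0.0214]]
knob top cam [[ 0.64027276 -0.03012636]]
236 249 253; 239 248 254; 242 248 255; 245 249 255; 248 249 255; 251 242 255; 254 241 273; 257 242 273; 260 266 271; knob side [[ 0.64532464 -0.02949008]]
```

```bash
cat >>h.py <<'E'
from scipy.spatial.transform import Rotation as Ro
O=np.array([.4927,-.078]);YAW=np.radians(-4.1)
UX=np.array([np.cos(YAW),np.sin(YAW)]);UY=np.array([-UX[1],UX[0]])
def d2w(x,y):return O+x*UX+y*UY
def w2d(p):p=np.asarray(p)[...,:2]-O;return np.stack([p@UX,p@UY],-1)
def togo(x,y,z):
    s=get_state();R=Ro.from_quat(s["eef_rot"]);t=np.r_[d2w(x,y),z]
    G=Ro.from_matrix(np.c_[np.r_[UX,0],np.r_[-UY,0],[0,0,-1]])
    print("shift",(R.inv().apply(t-s["tool_pos"])).round(4),"rot",(R.inv()*G).as_rotvec().round(3))
def st():
    s=get_state();print("t",round(s["clock"],2),"dock",w2d(s["tool_pos"]).round(4),"z",s["tool_pos"][2].round(4),"F",s["contact_force"].round(2),"open",round(s["opening"],3))
def spk(n="top"):
    p,W,H=cloud(n);return p,W,H
E
python3 -c "
from h import *
togo(.002,.165,.15);print(w2d([.505,.064]))"; python3 -m handwheel --help 2>&1 | head -5
```

```text
shift [ 0.507  -0.54    0.1075] rot [-0.002  0.     0.405]
[0.00211588 0.14251601]
Traceback (most recent call last):
```

```bash
python3 -m handwheel '[[0,0.25,-0.27,0,0,0,0.2],[0,0.25,-0.27,0,0,0,0.2],[0,0.25,-0.27,0,0,0,0.2],[0,0.25,-0.27,0,0,0,0.2],[0,0.25,-0.27,0,0,0,0.2],[0,0.25,-0.27,0,0,0,0.2],[0,0.25,-0.27,0,0,0,0.2],[0,0.25,-0.27,0,0,0,0.2],[0,0.25,-0.27,0,0,0,0.2]]' 40; python3 -c "
from h import *
st();togo(.002,.165,.15)"
```

```text
clock: 1.0
tool_pos: [0.3538, -0.2505, 0.2574]
eef_rot: [0.998, 0.07, 0.0, -0.001]
contact_force: [0.2, 0.5, 0.7]
opening: 0.211
finger_force: 0.0
t 1.0 dock [-0.1262 -0.182 ] z 0.2574 F [0.15 0.53 0.67] open 0.211
shift [ 0.1984 -0.3121  0.1079] rot [-0.001 -0.     0.212]
```

```bash
python3 -m handwheel '[[0,0.19,-0.3,0.02,0,0,0.21],[0,0.19,-0.3,0.02,0,0,0.21],[0,0.19,-0.3,0.02,0,0,0.21],[0,0.19,-0.3,0.02,0,0,0.21],[0,0.19,-0.3,0.02,0,0,0.21],[0,0.19,-0.3,0.02,0,0,0.21],[0,0.198,-0.312,0.08,0,0,0.21],[0,0.198,-0.312,0.1,0,0,0.21],[0,0.198,-0.312,0.108,0,0,0.21],[0,0.198,-0.312,0.108,0,0,0.21]]' 40; python3 - <<'E'
from h import *
st();togo(.002,.162,.120)
p,d=snapshot("side");cv2.imwrite("pics/s1.png",cv2.resize(p[170:350,180:420,::-1],None,fx=3,fy=3))
E
```

```text
clock: 2.0
tool_pos: [0.5064, 0.0815, 0.1468]
eef_rot: [0.999, -0.038, -0.002, 0.001]
contact_force: [0.4, -0.8, 0.1]
opening: 0.008
finger_force: 0.0
t 2.0 dock [0.0023 0.1601] z 0.1468 F [ 0.39 -0.77  0.11] open 0.008
shift [-0.0002 -0.0019  0.0268] rot [ 0.002  0.004 -0.004]
```

View pics/s1.png

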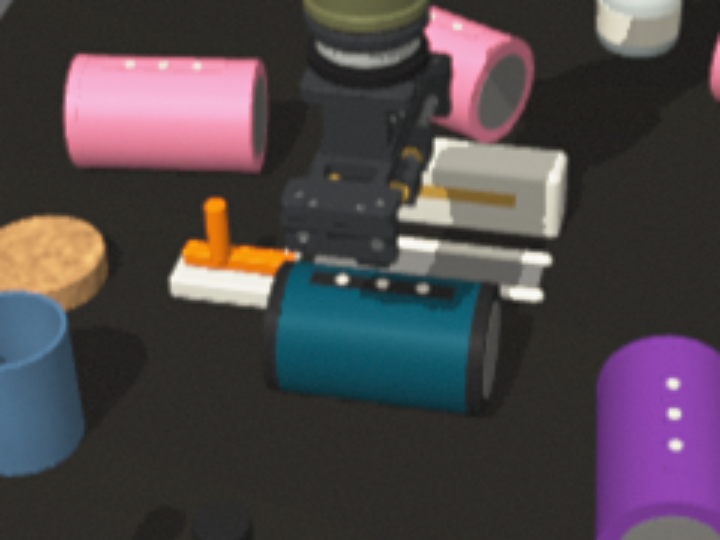

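```bash
python3 - <<'E'
from h import *
c=camera_params("side")
for z in(.128,.147,.192):
  for y in(.142,.16,.178):
    u=cv2.projectPoints(np.array([[*d2w(.002,y),z]]),c["rvec"],c["tvec"],np.array([[c["fx"],0,c["cx"]],[0,c["fy"],c["cy"]],[0,0,1]]),None)[0].ravel()
    print(z,y,(u-[180,170])*3)
p,W,H=cloud("side")
q=W[235:260,280:318].reshape(-1,3);q=q[q[:,2]>.1];print("finger pts",w2d(q).min(0),w2d(q).max(0),q[:,2].min())
E
```

```text
0.128 0.142 [380.89426195 243.05218158]
0.128 0.16 [374.91662402 259.12580609]
0.128 0.178 [368.78912329 275.60240554]
0.147 0.142 [380.20778645 220.21083249]
0.147 0.16 [374.16294327 236.15654121]
0.147 0.178 [367.96504737 252.50598815]
0.192 0.142 [378.52763165 164.30643042]
0.192 0.16 [372.31754015 179.91581402]
0.192 0.178 [365.9464244  195.92994034]
finger pts [-0.03221978  0.16716841] [0.02736241 0.25725884] 0.12932127136162114
```

The gripper body hangs toward the camera and hides the fingers. The projected tip, at crop (375,259), sits over the speaker as planned. Now I'll feel downward.

```bash
python3 -m handwheel '[[0,0,0,0.015,0,0,0],[0,0,0,0.028,0,0,0],[0,0,0,0.031,0,0,0],[0,0,0,0.031,0,0,0]]'; python3 -c "
from h import *
st()"; python3 -m handwheel '[[0,0,0,0.002,0,0,0],[0,0,0,0.003,0,0,0],[0,0,0,0.003,0,0,0]]';python3 -c "
from h import *
st()"
```

```text
clock: 2.5
tool_pos: [0.5076, 0.0808, 0.1193]
eef_rot: [0.999, -0.039, 0.001, 0.0]
contact_force: [0.3, -0.1, -0.1]
opening: 0.006
finger_force: 0.0
t 2.5 dock [0.0035 0.1594] z 0.1193 F [ 0.3  -0.09 -0.07] open 0.006
clock: 2.8
tool_pos: [0.5073, 0.0821, 0.1158]
eef_rot: [0.999, -0.038, 0.0, -0.0]
contact_force: [0.2, -0.1, 0.0]
opening: 0.006
finger_force: 0.0
t 2.8 dock [0.0032 0.1607] z 0.1158 F [ 0.23 -0.1   0.  ] open 0.006
```

```bash
for i in 1 ; do python3 -m handwheel '[[0,0,0,0.002,0,0,0],[0,0,0,0.003,0,0,0],[0,0,0,0.003,0,0,0]]' | sed -n 2,4p; python3 -m handwheel '[[0,0,0,0.001,0,0,0],[0,0,0,0.001,0,0,0]]'| sed -n 2,4p; done
```

```text
tool_pos: [0.507, 0.0821, 0.1123]
eef_rot: [0.999, -0.038, -0.0, 0.0]
contact_force: [-1.9, -0.0, 0.5]
tool_pos: [0.5071, 0.0821, 0.1113]
eef_rot: [0.999, -0.038, -0.0, 0.0]
contact_force: [-0.4, 0.3, -0.1]
```

```bash
python3 -m handwheel '[[0,0,0,0.001,0,0,0],[0,0,0,0.001,0,0,0]]'| sed -n 2,4p;python3 -m handwheel '[[0,0,0,0.001,0,0,0],[0,0,0,0.001,0,0,0]]'| sed -n 2,4p
```

```text
tool_pos: [0.5071, 0.0821, 0.1103]
eef_rot: [0.999, -0.038, -0.0, 0.0]
contact_force: [0.8, 0.3, -0.7]
tool_pos: [0.5072, 0.0825, 0.1099]
eef_rot: [0.999, -0.038, 0.0, -0.0]
contact_force: [-1.0, 1.0, 5.9]
```

```bash
python3 -m handwheel '[[0,0,0.004,0,0,0,0],[0,0,0.008,0,0,0,0],[0,0,0.012,-0.0002,0,0,0]]'| sed -n 2,4p;python3 -m handwheel '[[0,0,0.004,0,0,0,0],[0,0,0.008,0,0,0,0]]'| sed -n 2,4p; python3 - <<'E'
from h import *
def m(p):
    H=cv2.cvtColor(p,cv2.COLOR_RGB2HSV);v,u=np.where((H[...,0]>88)&(H[...,0]<108)&(H[...,1]>140));return H
st()
E
```

```text
tool_pos: [0.5064, 0.0706, 0.1107]
eef_rot: [0.999, -0.038, 0.001, -0.0]
contact_force: [-2.3, 0.9, 12.0]
tool_pos: [0.5059, 0.0623, 0.1109]
eef_rot: [0.999, -0.038, 0.001, -0.0]
contact_force: [-2.0, 0.1, 15.2]
t 4.2 dock [0.0032 0.1409] z 0.1109 F [-2.02  0.11 15.22] open 0.004
```

```bash
python3 -m handwheel '[[0,0,0.006,-0.0004,0,0,0],[0,0,0.012,-0.0004,0,0,0],[0,0,0.018,-0.0004,0,0,0]]'| sed -n 2,4p;python3 -m handwheel '[[0,0,0.006,0,0,0,0],[0,0,0.012,0,0,0,0],[0,0,0.018,0,0,0,0]]'| sed -n 2,4p; python3 - <<'E'
from h import *
st()
p,d=snapshot("top");H=cv2.cvtColor(p,cv2.COLOR_RGB2HSV)
t=((H[...,0]>88)&(H[...,0]<108)&(H[...,1]>140)).astype(np.uint8);t[:,:265]=0;t[:,355:]=0;t[:205]=0;t[280:]=0
for r in(216,218,220,260,262,264):
    u=np.where(t[r])[0]
    if len(u):print(r,u.min(),u.max(),w2d(ray("top",[[u.min()-.5,r],[u.max()+.5,r]],.06)).round(4).tolist())
cv2.imwrite("pics/t2.png",cv2.resize(p[170:310,250:400,::-1],None,fx=4,fy=4))
E
```

```text
tool_pos: [0.5048, 0.0441, 0.111]
eef_rot: [0.999, -0.038, 0.001, -0.0]
contact_force: [-0.8, 0.3, 10.5]
tool_pos: [0.5036, 0.0261, 0.111]
eef_rot: [0.999, -0.038, 0.001, -0.0]
contact_force: [0.0, -0.2, 7.5]
t 4.8 dock [0.0035 0.1047] z 0.111 F [ 0.01 -0.17  7.53] open 0.005
260 310 314 [[-0.0419, 0.0832], [-0.0405, 0.0699]]
262 308 314 [[-0.0478, 0.088], [-0.0459, 0.0693]]
264 308 314 [[-0.0532, 0.0874], [-0.0513, 0.0688]]
```

View pics/t2.png

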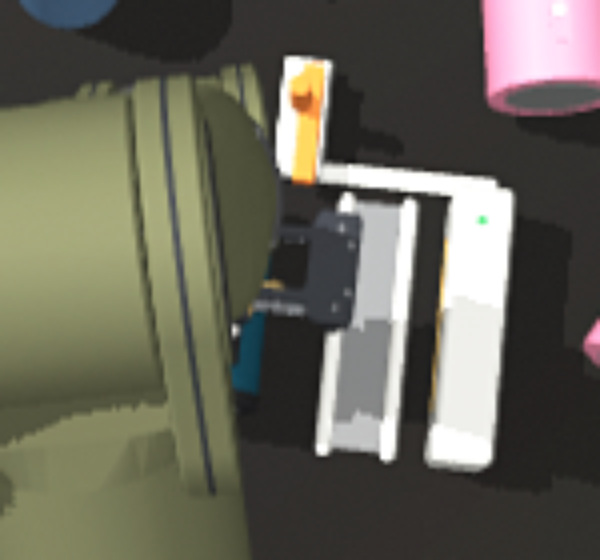

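Top view: the right edge of the speaker is at crop ~(262,350), so its centre is at dock y≈0.115, rolling without slip as predicted. Continuing.

```bash
python3 -m handwheel '[[0,0,0.006,0.0003,0,0,0],[0,0,0.012,0.0005,0,0,0],[0,0,0.018,0.0008,0,0,0]]'| sed -n 2,4p; python3 -m handwheel '[[0,0,0,-0.006,0,0,0],[0,0,-0.025,-0.006,0,0,0],[0,0,-0.04,-0.006,0,0,0],[0,0,-0.04,-0.006,0,0,0],[0,0,-0.04,0,0,0,0],[0,0,-0.04,0,0,0,0]]'| sed -n 2,4p;python3 -c "
from h import *
st()"
```

```text
tool_pos: [0.5024, 0.008, 0.1099]
eef_rot: [0.999, -0.038, 0.001, -0.0]
contact_force: [0.5, 0.0, 2.5]
tool_pos: [0.5039, 0.0469, 0.1086]
eef_rot: [0.999, -0.039, -0.001, 0.001]
contact_force: [-0.2, -0.3, -0.2]
t 5.75 dock [0.0022 0.1254] z 0.1086 F [-0.22 -0.26 -0.23] open 0.002
```

```bash
python3 -m handwheel '[[0,0,0.003,-0.0006,0,0,0],[0,0,0.006,-0.0006,0,0,0]]'| sed -n 2,4p; python3 -m handwheel '[[0,0,0.003,0,0,0,0],[0,0,0.006,0,0,0,0]]'| sed -n 2,4p
```

```text
tool_pos: [0.504, 0.0411, 0.1098]
eef_rot: [0.999, -0.039, -0.0, 0.0]
contact_force: [0.4, 0.6, -0.1]
tool_pos: [0.5037, 0.0356, 0.11]
eef_rot: [0.999, -0.038, 0.0, 0.0]
contact_force: [0.6, 0.2, 3.4]
```

```bash
python3 -m handwheel '[[0,0,0.005,-0.0001,0,0,0],[0,0,0.01,-0.0002,0,0,0]]'| sed -n 2,4p; python3 -m handwheel '[[0,0,0.006,-0.0002,0,0,0],[0,0,0.012,-0.0003,0,0,0],[0,0,0.018,-0.0003,0,0,0]]'| sed -n 2,4p;python3 -c "
from h import *
st()"
```

```text
tool_pos: [0.5031, 0.026, 0.1106]
eef_rot: [0.999, -0.038, 0.0, -0.0]
contact_force: [-0.9, 0.8, 9.9]
tool_pos: [0.5019, 0.0077, 0.1111]
eef_rot: [0.999, -0.038, 0.001, 0.0]
contact_force: [-1.2, -0.4, 7.7]
t 6.65 dock [0.0031 0.0861] z 0.1111 F [-1.19 -0.38  7.74] open 0.004
```

```bash
python3 -m handwheel '[[0,0,0.006,0,0,0,0],[0,0,0.012,0,0,0,0],[0,0,0.018,0,0,0,0]]'| sed -n 2,4p; python3 -m handwheel '[[0,0,0.006,0.0004,0,0,0],[0,0,0.012,0.0008,0,0,0],[0,0,0.018,0.0014,0,0,0]]'| sed -n 2,4p;python3 -m handwheel '[[0,0,0,-0.006,0,0,0],[0,0,-0.025,-0.006,0,0,0],[0,0,-0.04,-0.006,0,0,0],[0,0,-0.04,-0.006,0,0,0],[0,0,-0.04,-0.006,0,0,0]]'| sed -n 2,4p; python3 - <<'E'
from h import *
st()
p,d=snapshot("top");H=cv2.cvtColor(p,cv2.COLOR_RGB2HSV)
t=((H[...,0]>88)&(H[...,0]<108)&(H[...,1]>140)).astype(np.uint8);t[:,:265]=0;t[:,355:]=0;t[:205]=0;t[280:]=0
for r in range(210,272,4):
    u=np.where(t[r])[0]
    if len(u):print(r,u.min(),u.max(),w2d(ray("top",[[u.max()+.5,r]],.06)).round(4).tolist())
E
```

```text
tool_pos: [0.5008, -0.0103, 0.1111]
eef_rot: [0.999, -0.038, 0.001, 0.0]
contact_force: [0.8, 0.7, 7.1]
tool_pos: [0.4996, -0.0285, 0.1105]
eef_rot: [0.999, -0.038, 0.001, 0.0]
contact_force: [-1.0, -0.7, 17.1]
tool_pos: [0.5016, 0.0118, 0.1149]
eef_rot: [0.999, -0.038, -0.0, 0.0]
contact_force: [0.5, -0.2, -0.4]
t 7.75 dock [0.0025 0.0902] z 0.1149 F [ 0.49 -0.23 -0.42] open 0.003
222 330 337 [[0.0694, 0.0186]]
226 329 333 [[0.0573, 0.0283]]
234 326 332 [[0.035, 0.0288]]
238 326 332 [[0.024, 0.0278]]
242 328 331 [[0.0128, 0.0294]]
250 320 332 [[-0.0086, 0.0245]]
254 318 336 [[-0.0184, 0.0128]]
258 318 335 [[-0.0294, 0.0144]]
262 318 335 [[-0.0402, 0.0134]]
266 316 334 [[-0.0512, 0.015]]
270 334 334 [[-0.0619, 0.0139]]
```

```bash
python3 - <<'E'
from h import *
p,d=snapshot("top");cv2.imwrite("pics/t3.png",cv2.resize(p[170:310,250:400,::-1],None,fx=4,fy=4))
E
```

```text
(no output)
```

View pics/t3.png

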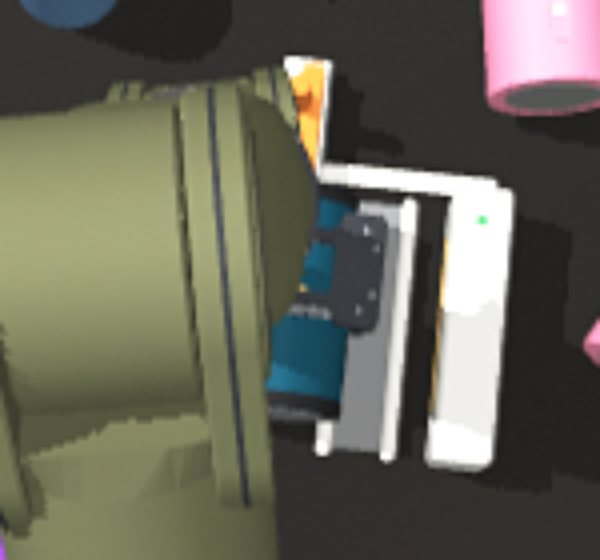

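Crop: the speaker edge is at (345,350), parallel to the rails, so the centre is at dock y≈0.060. I'll make a short stroke up to the rail.

```bash
python3 -m handwheel '[[0,0,0.008,0.002,0,0,0],[0,0,0.010,0.0045,0,0,0],[0,0,0.010,0.0045,0,0,0]]'| sed -n 2,4p; python3 -m handwheel '[[0,0,0.003,0,0,0,0],[0,0,0.006,0,0,0,0]]'| sed -n 2,4p; python3 -c "
from h import *
st()"
```

```text
tool_pos: [0.5007, 0.0009, 0.11]
eef_rot: [0.999, -0.039, -0.0, 0.0]
contact_force: [0.2, -0.3, -0.3]
tool_pos: [0.5006, -0.0038, 0.1104]
eef_rot: [0.999, -0.038, 0.0, -0.0]
contact_force: [-1.0, 0.9, 1.0]
t 8.35 dock [0.0026 0.0746] z 0.1104 F [-0.96  0.93  0.95] open 0.0
```

```bash
python3 -m handwheel '[[0,0,0.005,0.0003,0,0,0],[0,0,0.01,0.0003,0,0,0]]'| sed -n 2,4p; python3 -m handwheel '[[0,0,0.005,0,0,0,0],[0,0,0.01,0,0,0,0]]'| sed -n 2,4p; python3 - <<'E'
from h import *
st()
p,d=snapshot("top");H=cv2.cvtColor(p,cv2.COLOR_RGB2HSV)
t=((H[...,0]>88)&(H[...,0]<108)&(H[...,1]>150)).astype(np.uint8);t[:,:265]=0;t[:,355:]=0;t[:205]=0;t[280:]=0
for r in(220,222,256,258,260,262):
    u=np.where(t[r])[0]
    if len(u):print(r,u.max(),w2d(ray("top",[[u.max()+.5,r]],.05)).round(4).tolist())
E
```

```text
tool_pos: [0.5, -0.0138, 0.1108]
eef_rot: [0.999, -0.038, 0.0, -0.0]
contact_force: [-0.9, 1.4, 9.8]
tool_pos: [0.4993, -0.0241, 0.111]
eef_rot: [0.999, -0.038, 0.001, 0.0]
contact_force: [-1.2, 0.3, 8.7]
t 8.75 dock [0.0028 0.0542] z 0.111 F [-1.22  0.34  8.68] open 0.006
```

```bash
python3 -m handwheel '[[0,0,0.004,0,0,0,0],[0,0,0.006,0,0,0,0]]'| sed -n 2,4p; python3 -m handwheel '[[0,0,0,-0.006,0,0,0],[0,0,-0.015,-0.006,0,0,0],[0,0,-0.022,-0.006,0,0,0],[0,0,-0.022,-0.006,0,0,0],[0,0,-0.022,-0.006,0,0,0]]'| sed -n 2,4p; python3 - <<'E'
from h import *
st()
p,d=snapshot("top")
H=cv2.cvtColor(p,cv2.COLOR_RGB2HSV)
for r in(258,264):print(r,[(u,*H[r,u].tolist()) for u in range(330,350)])
E
```

```text
tool_pos: [0.499, -0.0303, 0.111]
eef_rot: [0.999, -0.038, 0.001, 0.0]
contact_force: [-1.3, 0.1, 9.7]
tool_pos: [0.5002, -0.0078, 0.1161]
eef_rot: [0.999, -0.038, -0.0, 0.0]
contact_force: [-0.8, -1.0, 0.1]
t 9.5 dock [0.0024 0.0706] z 0.1161 F [-0.79 -1.05  0.06] open 0.009
258 [(330, 30, 73, 101), (331, 92, 91, 70), (332, 99, 190, 94), (333, 98, 197, 93), (334, 99, 184, 93), (335, 98, 195, 90), (336, 98, 194, 88), (337, 98, 193, 86), (338, 98, 190, 83), (339, 98, 194, 79), (340, 98, 213, 73), (341, 98, 129, 77), (342, 90, 2, 137), (343, 105, 4, 138), (344, 90, 4, 136), (345, 105, 4, 135), (346, 100, 6, 132), (347, 26, 10, 186), (348, 24, 5, 232), (349, 30, 5, 242)]
264 [(330, 27, 91, 90), (331, 100, 181, 120), (332, 99, 196, 104), (333, 98, 191, 92), (334, 98, 193, 90), (335, 98, 192, 89), (336, 98, 188, 88), (337, 98, 192, 85), (338, 98, 195, 81), (339, 98, 195, 76), (340, 98, 221, 67), (341, 100, 20, 112), (342, 105, 4, 137), (343, 90, 2, 136), (344, 90, 4, 136), (345, 105, 4, 134), (346, 60, 4, 140), (347, 26, 8, 218), (348, 30, 4, 244), (349, 30, 5, 244)]
```

The edge is now at pixel 341, so the centre is at dock y≈0.0455, just at the rail. Now the climb, in small steps.

```bash
python3 -m handwheel '[[0,0,0.004,0.003,0,0,0],[0,0,0.008,0.006,0,0,0],[0,0,0.008,0.006,0,0,0]]'| sed -n 2,4p; python3 -m handwheel '[[0,0,0.002,0,0,0,0],[0,0,0.004,0,0,0,0]]'| sed -n 2,4p
```

```text
tool_pos: [0.4996, -0.0166, 0.11]
eef_rot: [0.999, -0.039, 0.0, 0.0]
contact_force: [-0.8, 1.0, 2.5]
tool_pos: [0.4998, -0.0192, 0.1104]
eef_rot: [0.999, -0.038, 0.001, -0.0]
contact_force: [-0.9, 4.7, 8.4]
```

```bash
python3 -c "
from h import *
st()"
```

```text
t 10.05 dock [0.0029 0.0591] z 0.1104 F [-0.94  4.72  8.36] open 0.004
```

```bash
python3 -m handwheel '[[0,0,0.003,-0.0004,0,0,0],[0,0,0.006,-0.001,0,0,0]]'| sed -n 2,4p; python3 -m handwheel '[[0,0,0.002,-0.0004,0,0,0],[0,0,0.004,-0.0008,0,0,0]]'| sed -n 2,4p
```

```text
tool_pos: [0.4995, -0.0243, 0.1118]
eef_rot: [0.999, -0.037, 0.001, -0.001]
contact_force: [-1.4, 4.5, 11.1]
tool_pos: [0.4991, -0.0286, 0.1128]
eef_rot: [0.999, -0.038, 0.001, -0.001]
contact_force: [-1.0, 3.7, 12.3]
```

```bash
python3 -m handwheel '[[0,0,0.003,-0.0005,0,0,0],[0,0,0.006,-0.001,0,0,0]]'| sed -n 2,4p; python3 -m handwheel '[[0,0,0.003,-0.0004,0,0,0],[0,0,0.006,-0.0008,0,0,0]]'| sed -n 2,4p;python3 -c "
from h import *
st()"
```

```text
tool_pos: [0.4987, -0.0348, 0.114]
eef_rot: [0.999, -0.038, 0.001, -0.001]
contact_force: [-1.6, 3.1, 13.5]
tool_pos: [0.4982, -0.0412, 0.1149]
eef_rot: [0.999, -0.038, 0.001, -0.0]
contact_force: [-1.2, 2.3, 14.3]
t 10.85 dock [0.0029 0.0371] z 0.1149 F [-1.19  2.3  14.33] open 0.005
```

```bash
python3 -m handwheel '[[0,0,0.003,-0.0004,0,0,0],[0,0,0.006,-0.0008,0,0,0]]'| sed -n 2,4p; python3 -m handwheel '[[0,0,0.003,-0.0002,0,0,0],[0,0,0.006,-0.0004,0,0,0]]'| sed -n 2,4p;python3 -c "
from h import *
st()"
```

```text
tool_pos: [0.4977, -0.0477, 0.1155]
eef_rot: [0.999, -0.038, 0.001, -0.0]
contact_force: [-0.8, 1.7, 10.0]
tool_pos: [0.4973, -0.0539, 0.1158]
eef_rot: [0.999, -0.038, 0.001, 0.0]
contact_force: [-1.6, 0.5, 10.5]
t 11.25 dock [0.0028 0.0244] z 0.1158 F [-1.62  0.46 10.55] open 0.003
```

```bash
python3 -m handwheel '[[0,0,0.003,0,0,0,0],[0,0,0.006,0,0,0,0]]'| sed -n 2,4p; python3 -m handwheel '[[0,0,0.003,0.0001,0,0,0],[0,0,0.006,0.0001,0,0,0]]'| sed -n 2,4p; python3 -m handwheel '[[0,0,0.003,0.0003,0,0,0],[0,0,0.006,0.0006,0,0,0]]'| sed -n 2,4p;python3 -c "
from h import *
st()"
```

```text
tool_pos: [0.4969, -0.0601, 0.1159]
eef_rot: [0.999, -0.038, 0.001, 0.0]
contact_force: [-1.4, 1.2, 13.2]
tool_pos: [0.4964, -0.0664, 0.1159]
eef_rot: [0.999, -0.038, 0.001, 0.0]
contact_force: [-1.3, 0.1, 13.2]
tool_pos: [0.496, -0.0729, 0.1155]
eef_rot: [0.999, -0.039, 0.001, 0.001]
contact_force: [-1.7, -1.8, 15.8]
t 11.85 dock [0.0029 0.0053] z 0.1155 F [-1.65 -1.82 15.78] open 0.01
```

```bash
python3 -m handwheel '[[0,0,0.003,0.0002,0,0,0],[0,0,0.006,0.0005,0,0,0]]'| sed -n 2,4p; python3 -m handwheel '[[0,0,0.004,0.0006,0,0,0],[0,0,0.008,0.0014,0,0,0]]'| sed -n 2,4p; python3 -m handwheel '[[0,0,0.004,0.0008,0,0,0],[0,0,0.008,0.0016,0,0,0]]'| sed -n 2,4p;python3 -c "
from h import *
st()"
```

```text
tool_pos: [0.4955, -0.0792, 0.1149]
eef_rot: [0.999, -0.039, 0.001, 0.001]
contact_force: [-0.7, -2.1, 12.0]
tool_pos: [0.4949, -0.0877, 0.1134]
eef_rot: [0.999, -0.039, 0.001, 0.001]
contact_force: [-0.3, -3.3, 9.8]
tool_pos: [0.4942, -0.0957, 0.1113]
eef_rot: [0.999, -0.039, 0.001, 0.001]
contact_force: [-0.0, -2.9, 5.2]
t 12.45 dock [ 0.0028 -0.0175] z 0.1113 F [-0.03 -2.93  5.23] open 0.006
```

```bash
python3 -m handwheel '[[0,0,0.004,0.0006,0,0,0],[0,0,0.007,0.001,0,0,0]]'| sed -n 2,4p; python3 -m handwheel '[[0,0,0,-0.01,0,0,0],[0,0,0,-0.05,0,0,0],[0,0,0,-0.1,0,0,0],[0,0.05,0,-0.1,0,0,0],[0,0.1,0,-0.1,0,0,0],[0,0.15,0,-0.1,0,0,0],[0,0.2,0,-0.1,0,0,0],[0,0.2,0,-0.1,0,0,0]]'| sed -n 2,4p; python3 - <<'E'
from h import *
st()
p,d=snapshot("top");cv2.imwrite("pics/t4.png",cv2.resize(p[170:310,250:400,::-1],None,fx=4,fy=4))
H=cv2.cvtColor(p,cv2.COLOR_RGB2HSV)
t=(H[...,0]>88)&(H[...,0]<108)&(H[...,1]>140);t[:,:320]=0;t[:,375:]=0
for r in range(216,290,8):
    u=np.where(t[r])[0]
    if len(u):print(r,u.min(),u.max(),w2d(ray("top",[[u.min()-.5,r],[u.max()+.5,r]],.05)).round(4).tolist())
E
```

```text
tool_pos: [0.493, -0.1012, 0.1096]
eef_rot: [0.999, -0.039, -0.0, 0.0]
contact_force: [0.8, 1.6, 6.6]
tool_pos: [0.6986, -0.1144, 0.2095]
eef_rot: [0.999, -0.037, 0.003, -0.001]
contact_force: [-1.5, 0.8, 0.6]
t 13.45 dock [ 0.2079 -0.0216] z 0.2095 F [-1.49  0.83  0.61] open 0.001
```

View pics/t4.png

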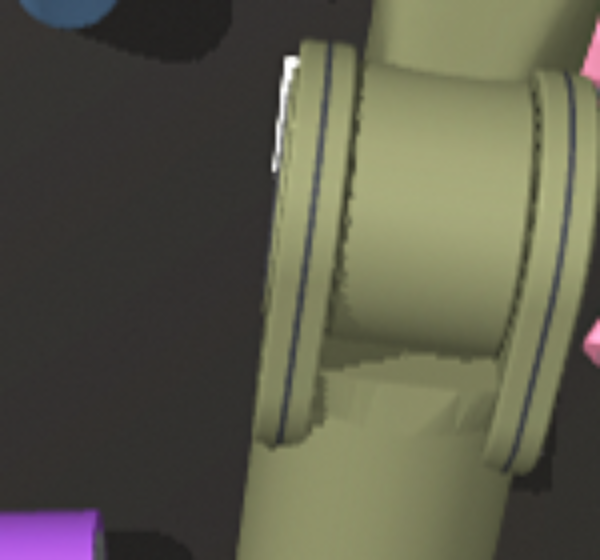

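```bash
python3 - <<'E'
from h import *
p,W,H=cloud("side");cv2.imwrite("pics/s4.png",cv2.resize(p[170:350,180:420,::-1],None,fx=3,fy=3))
t=(H[...,0]>88)&(H[...,0]<108)&(H[...,1]>140)&(W[...,0]<.63)&(W[...,0]>.4)&(W[...,1]<.1)&(W[...,2]>.02)
q=W[t];D=w2d(q);print(len(q),D.min(0),D.max(0),q[:,2].max())
for lo,hi in((-.06,-.03),(-.02,.02),(.03,.06)):
    k=(D[:,0]>lo)&(D[:,0]<hi);f=np.c_[D[k,1],q[k,2]];A=np.c_[2*f,np.ones(len(f))];s=np.linalg.lstsq(A,(f**2).sum(1),rcond=None)[0];print(lo,"centre y,z",s[:2],"max y",np.percentile(D[k,1],99))
o=(H[...,0]>3)&(H[...,0]<20)&(H[...,1]>190)&(H[...,2]>120);o[:, :235]=0;o[:,285:]=0;o[:230]=0;o[275:]=0
v,u=np.where(o);k=v<=v.min()+5;print("knob",w2d(ray("side",[[u[k].mean(),v.min()+2]],.082)))
togo(.195,.062,.2)
E
```

```text
2154 [-0.06194069 -0.01798136] [0.07053961 0.04931483] 0.0966501990932153
-0.06 centre y,z [0.00135985 0.04937737] max y 0.047318493692703065
-0.02 centre y,z [0.0014332 0.0492474] max y 0.04677407490012918
0.03 centre y,z [0.00166717 0.04898596] max y 0.04770960024955594
knob [[0.14860632 0.05926762]]
shift [-0.007  -0.0843  0.0089] rot [-0.001  0.002 -0.004]
```

View pics/s4.png

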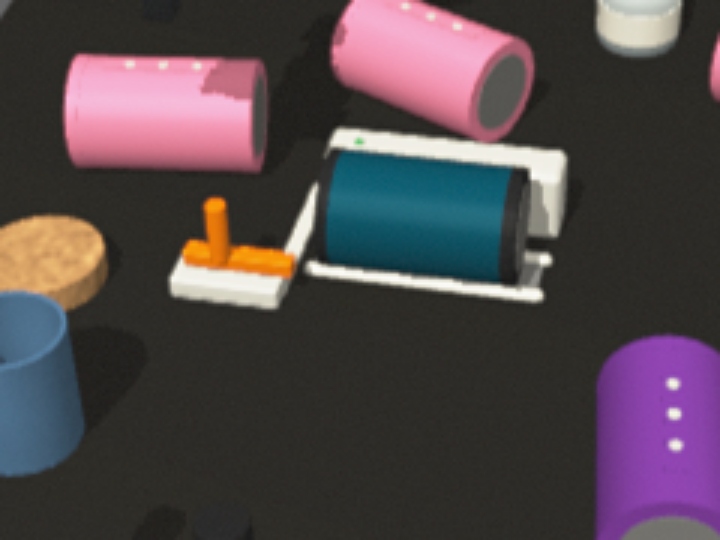

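The side view shows the speaker seated on the dock between the rails (crop 420,215), with its fitted centre at y≈0.001 all along. The knob is at crop (215,205), dock (0.149,0.06). On to the keeper.

```bash
python3 -m handwheel '[[0,-0.007,-0.05,0,0,0,0],[0,-0.007,-0.084,0,0,0,0],[0,-0.007,-0.084,0.05,0,0,0],[0,-0.007,-0.084,0.1,0,0,0],[0,-0.007,-0.084,0.14,0,0,0],[0,-0.007,-0.084,0.14,0,0,0],[0,-0.007,-0.084,0.14,0,0,0]]'| sed -n 2,4p;python3 -c "
from h import *
st();togo(.175,.062,.07)"
```

```text
tool_pos: [0.691, -0.0313, 0.0705]
eef_rot: [0.999, -0.038, -0.001, 0.0]
contact_force: [1.4, 0.1, 0.4]
t 14.25 dock [0.1944 0.0607] z 0.0705 F [1.45 0.06 0.43] open -0.0
shift [-0.0194 -0.0012  0.0006] rot [ 0.     0.002 -0.005]
```

```bash
python3 -m handwheel '[[0,-0.01,0,0,0,0,0],[0,-0.02,0,0,0,0,0],[0,-0.03,0,0,0,0,0],[0,-0.035,0,0,0,0,0],[0,-0.04,0,0,0,0,0]]'| sed -n 2,4p;python3 -m handwheel '[[0,-0.008,0,0,0,0,0],[0,-0.016,0,0,0,0,0],[0,-0.02,0,0,0,0,0]]'| sed -n 2,4p;python3 -c "
from h import *
st()"
```

```text
tool_pos: [0.6545, -0.0284, 0.0729]
eef_rot: [0.999, -0.038, 0.003, -0.0]
contact_force: [1.5, -0.2, 1.1]
tool_pos: [0.6314, -0.0267, 0.07]
eef_rot: [0.999, -0.038, -0.0, 0.0]
contact_force: [1.1, -0.3, 1.6]
t 15.05 dock [0.1347 0.0611] z 0.07 F [ 1.08 -0.28  1.65] open -0.001
```

```bash
python3 -m handwheel '[[0,-0.006,0,0,0,0,0],[0,-0.012,0,0,0,0,0],[0,-0.014,0,0,0,0,0],[0,-0.014,0,0,0,0,0]]'| sed -n 2,4p;python3 -m handwheel '[[0,-0.001,0,0,0,0,0],[0,-0.002,0,0,0,0,0],[0,-0.002,0,0,0,0,0]]'| sed -n 2,4p;python3 -c "
from h import *
st()"
```

```text
tool_pos: [0.6172, -0.0256, 0.0694]
eef_rot: [0.999, -0.038, -0.001, 0.0]
contact_force: [-0.0, -0.0, -0.3]
tool_pos: [0.6162, -0.0255, 0.0695]
eef_rot: [0.999, -0.038, -0.0, 0.0]
contact_force: [1.3, 0.1, -0.7]
t 15.75 dock [0.1194 0.0612] z 0.0695 F [ 1.29  0.06 -0.74] open 0.002
```

```bash
python3 -m handwheel '[[0,-0.001,0,0,0,0,0],[0,-0.002,0,0,0,0,0],[0,-0.002,0,0,0,0,0]]'| sed -n 2,4p;python3 -m handwheel '[[0,-0.001,0,0,0,0,0],[0,-0.0015,0,0,0,0,0],[0,-0.0015,0,0,0,0,0]]'| sed -n 2,4p
```

```text
tool_pos: [0.6149, -0.0254, 0.0698]
eef_rot: [0.999, -0.038, 0.001, 0.0]
contact_force: [3.9, -1.0, -1.9]
tool_pos: [0.6148, -0.0254, 0.07]
eef_rot: [0.999, -0.038, 0.002, -0.0]
contact_force: [6.2, 0.1, -4.7]
```

```bash
python3 -m handwheel '[[0,-0.001,0,0,0,0,0],[0,-0.001,0,0,0,0,0]]'| sed -n 2,4p;python3 -m handwheel '[[0,0.02,0,0,0,0,0],[0,0.06,0,0,0,0,0],[0,0.08,0,0,0,0,0],[0,0.08,0,-0.05,0,0,0],[0,0.08,0,-0.1,0,0,0],[0,0.08,0,-0.15,0,0,0],[0,0.08,0.05,-0.18,0,0,0],[0,0.08,0.1,-0.18,0,0,0],[0,0.08,0.1,-0.18,0,0,0],[0,0.08,0.1,-0.18,0,0,0]]'| sed -n 2,4p; python3 - <<'E'
from h import *
st()
p,W,H=cloud("side");cv2.imwrite("pics/s5.png",cv2.resize(p[170:350,180:420,::-1],None,fx=3,fy=3))
o=(H[...,0]>3)&(H[...,0]<20)&(H[...,1]>190)&(H[...,2]>120);o[:, :235]=0;o[:,300:]=0;o[:220]=0;o[275:]=0
v,u=np.where(o);k=v<=v.min()+5;print("knob",w2d(ray("side",[[u[k].mean(),v.min()+2]],.082)))
E
```

```text
tool_pos: [0.6147, -0.0254, 0.0701]
eef_rot: [0.999, -0.038, 0.003, -0.0]
contact_force: [7.7, -1.0, -6.0]
tool_pos: [0.6821, -0.1343, 0.2495]
eef_rot: [0.999, -0.041, -0.001, 0.001]
contact_force: [0.4, 1.0, -0.0]
t 17.55 dock [ 0.1929 -0.0426] z 0.2495 F [ 0.36  1.01 -0.01] open 0.004
knob [[0.1011333  0.05787879]]
```

View pics/s5.png

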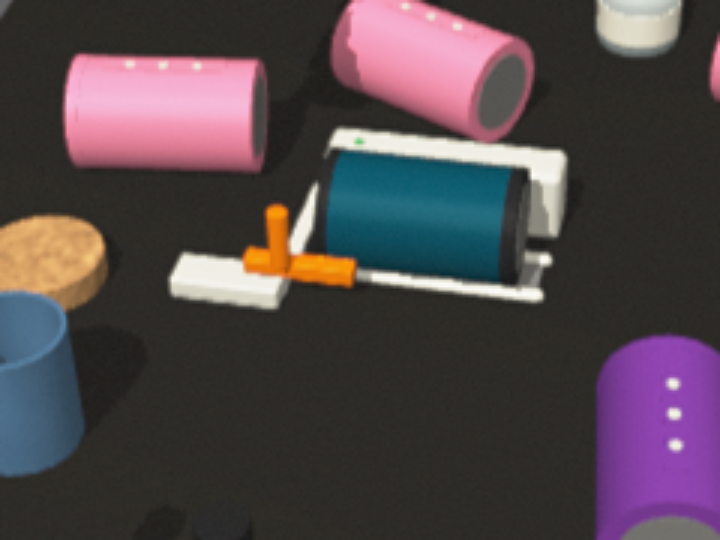

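The keeper bar, tip at crop (355,272), now sits in front of the speaker. The knob is at dock x≈0.10, against its end stop, and the arm is clear.

```bash
python3 -c "
from plant import *
print(finish_job())"
```

```text
the job is handed in; nothing more can be done
None
```

The teal speaker is rolled into its dock and seated, the orange keeper is pushed fully across to its end stop, nothing else was moved, and the job was handed in at about 17.6 s on the robot's clock.

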